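# Closing-time check of the counter stamps

## Task

Shut the three hand stamps in the wooden rest for the night by pushing each handle down as far as it will go; one of them sticks part-way. When all three have been tried, stand the one that sticks upright in the repair tray, then take the spare from the cork mat and stand it, square like its neighbours, in the bay that has come free. Leave the two good stamps shut and standing in their bays, and do not disturb the bottle, radio or mug.

Things in the scene. Friction and masses are not known exactly. Their poses are not given: they have to be found in the camera images.
- grip_a (a point): A stamp in the rest (in no fixed order), 150 g: black frame on a 70 (x) x 56 mm foot, white handle sliding down over it. Point: centre of the handle's grip block, 30 (x) x 42 x 47 mm tall, flat top 23.5 mm above; under the block a 68 x 52 mm skirt. z up. Handle up: point 92.5 mm above the foot's underside; it sinks with the handle. Lifted by the block, the whole stamp comes along.
- handle_a (a joint): How far the handle of the stamp with grip_a is pushed down (m): 0 is fully up, a sound one goes 25 mm down (0.025, shut); the one that sticks stops dead at about 10 mm. It stays where it is left (4 N of friction, no spring) and starts at 0 to 4 mm.
- grip_b (a point): A stamp in the rest (in no fixed order), 150 g: black frame on a 70 (x) x 56 mm foot, white handle sliding down over it. Point: centre of the handle's grip block, 30 (x) x 42 x 47 mm tall, flat top 23.5 mm above; under the block a 68 x 52 mm skirt. z up. Handle up: point 92.5 mm above the foot's underside; it sinks with the handle. Lifted by the block, the whole stamp comes along.
- handle_b (a joint): How far the handle of the stamp with grip_b is pushed down (m): 0 is fully up, a sound one goes 25 mm down (0.025, shut); the one that sticks stops dead at about 10 mm. It stays where it is left (4 N of friction, no spring) and starts at 0 to 4 mm.
- grip_c (a point): A stamp in the rest (in no fixed order), 150 g: black frame on a 70 (x) x 56 mm foot, white handle sliding down over it. Point: centre of the handle's grip block, 30 (x) x 42 x 47 mm tall, flat top 23.5 mm above; under the block a 68 x 52 mm skirt. z up. Handle up: point 92.5 mm above the foot's underside; it sinks with the handle. Lifted by the block, the whole stamp comes along.
- handle_c (a joint): How far the handle of the stamp with grip_c is pushed down (m): 0 is fully up, a sound one goes 25 mm down (0.025, shut); the one that sticks stops dead at about 10 mm. It stays where it is left (4 N of friction, no spring) and starts at 0 to 4 mm.
- grip_spare (a point): The spare stamp, of the same shape and mass, alone on the cork mat, its handle already shut and fixed there. The point is the centre of the grip block (30 mm along x, 42 mm along y, 47 mm tall), 67.5 mm above the underside of the foot; the flat top is 23.5 mm above the point. z points up.
- stamp_a: The frame of the stamp with grip_a; origin at the centre of the underside of its 70 x 56 mm foot, x and y as for its grip point, z up.
- stamp_b: The frame of the stamp with grip_b; origin at the centre of the underside of its 70 x 56 mm foot, x and y as for its grip point, z up.
- stamp_c: The frame of the stamp with grip_c; origin at the centre of the underside of its 70 x 56 mm foot, x and y as for its grip point, z up.
- spare: The spare stamp; origin at the centre of the underside of its foot, z up.
- rest: The stamp rest: a fixed wooden board 102 mm (x) by 258 mm (y) with three bays side by side along y. Bay floors are 8 mm above the counter; each bay is 90 mm (x) by 78 mm (y) between rims 8 mm high. Origin under the board's centre, z up. The stamps stand in it with their x along the board's x, within a few degrees.
- bay_1 (a point): Centre of the floor of the bay at the +y end of the rest, 8 mm above the counter.
- bay_2 (a point): Centre of the floor of the bay in the middle of the rest, 8 mm above the counter.
- bay_3 (a point): Centre of the floor of the bay at the -y end of the rest, 8 mm above the counter.
- tray: The repair tray: a fixed, empty, open aluminium tray, 170 mm (x) by 150 mm (y), 30 mm high, walls 4 mm, floor about 4 mm thick. Origin under its centre, z up. It stands on one side of the rest, the mat on the other.
- mat: Fixed cork mat 120 x 110 mm, 6 mm thick, on which the spare stands. Origin under its centre.
- bottle: Bystander: white plastic bottle, 44 mm across and 110 mm high, standing. Origin at the centre of its underside.
- radio: Bystander: black hand radio lying flat, 130 x 58 x 34 mm, with a 100 mm aerial along its x. Origin at the centre of the case's underside.
- mug: Bystander: white mug, 76 mm across and 85 mm high, handle at its +y. Origin at the centre of its underside.
Things that resemble listed ones, but are neither listed nor needed, are in the scene too. Leave any red or turquoise look-alike of the stamp_a alone.

How it is judged:
By the outcome, as a careful person would: the job done as asked, in the order asked, and still so for the second after the job is handed in, with the robot touching nothing.
It also fails if it takes over 72 s, if anything falls off the work surface, if the arm or the gripper's body presses on something with over 40 N, if the wrist force passes 120 N, or if a joint passes its speed limit or range.

## Robot

A 7-joint arm with a two-finger parallel gripper is mounted at the origin on the work surface. World frame = base frame: x ahead of the robot, y to its left, z up, the work surface at z = 0. Lengths are in m, angles in degrees, forces in N, time in s.
With the tool pointing down it reaches from about 0.4 to 0.85 m from the base axis. Payload 4.5 kg.
Tool frame: the origin (TCP) lies on the centre line of the jaws, within the pads' length; the fingertips stand 17 mm ahead of it and the grasp point (between the pads) lies 2 mm behind it; z points along the fingers, y is the direction in which the jaws open and shut (so a half turn about z gives the same grasp; the last joint's range is limited). The gripper opens to 85 mm and grips with 20 to 120 N. Pads are 22 mm wide; open, the fingers measure 114 mm over their backs; the gripper's body (76 mm by 85 mm) begins 54 mm behind the grasp point. The pads swing forward as they close: fully open they stand 13 mm farther back than shut.
Start: joints at [-69.626, 39.483, -11.15, 89.685, 9.013, 51.709, -12.324], TCP at [0.198, 0.593, 0.248] pointing down, gripper open.
Joint ranges: [-172.22, 172.22], [-26.19, 119.32], [-84.43, 86.54], [7.71, 146.69], [-57.33, 237.33], [2.42, 119.75], [-152.13, 152.13]. Speed limits (degrees/s): [147.25, 147.25, 180, 180, 180, 180, 180].

## Interface

Orientations are given as [roll, pitch, yaw] about the fixed x, y, z axes, in that order (R = Rz(yaw) Ry(pitch) Rx(roll)).
In Python, from rig import get_state, eyes, ctrl gives the robot as it stands. The module is installed in compiled form; this text tells all that it offers.
- The arm moves only by the shell command python3 -m inch 'ROWS' [FORCE]. ROWS is a JSON object of lists of equal length, an entry for each row: "travel": the shift along the tool's x, y, z in cm, a list of three; "rotation": the turn, a rotation vector about the tool's x, y, z in degrees, a list of three; "grip": the finger opening in cm, from 0 to 8.54. A call has 1 to 8 rows; each row shifts and turns the commanded pose from where the row before left it, along the tool's axes as they then stand; what a row does not reach is not made up. A row lasts 1/8 s, in which the tool goes at most 62.5 mm and 10.7 degrees, less where a joint would pass 70% of its speed; a pose out of reach is approached as far as the arm can. A call is refused whole if a number of a shift passes 6.25 or a number of a turn 10.7, either way. A call with a gripper value outside its range is refused whole. The fingers move at their own pace and stop on an object; FORCE is the grip in N (left out, the last holds). Time passes only in rows, so rows that do not move let the fingers close. It gives the time, the measured TCP pose, the force and the opening at its end, in the units of the state.
- get_state(): the state, without advancing time (a new reading comes with each control period).
- eyes.read_camera(name): name is "scene" or "top" or "wrist"; returns (picture, depth): 384x512x3 uint8, red, green, blue; 384x512 float32, m along the optical axis (not along the pixel's ray), 0 where there is no reading.
- eyes.camera_info(name): a dict with "mtx" (3x3 intrinsics, pixels), "distortion" ([k1, k2, p1, p2, k3] as OpenCV has them; the pictures are not rectified), "origin" and "attitude" of the camera in the world. Camera axes: x right, y up, looking along -z (the intrinsics and any distortion apply to the point x, -y, -z); pixel columns grow to the right and rows downward; lengths in m; the calibration is good to about 2 mm. A picture is of the moment at which its call begins: read the wrist's pose just before it. camera_info takes no time and is no camera call; for the wrist camera it gives the pose at the moment of the call.
- ctrl.finish_job(): hands the job in, once; it reports no verdict.
Trained networks look in the newest picture that a camera, given by its name, has taken for a name from the list of things; names that differ only in an ending like _2 or _b are one class to them, and where a whole thing is asked for, a point or a joint stands for the part that bears it (a point fixed in the world has none). Each returns a list of dicts, best first, with "score" (0 to 1); they miss things now and then, are a little off and sometimes report something else, mostly with a low value. They report only what shows in the picture. A call takes as long as a camera call. They do not tell look-alikes from the thing itself.
- eyes.recognise(name, camera): "location" ([row, column] as shares, 0 to 1, of the picture: columns of its width, rows of its height, amid what is visible of it).
The state is a dict: "time": time; "joint_pos": joint angles; "joint_vel": joint speeds; "joint_torque": joint torques, N m; "position": TCP position; "tcp_rot": TCP orientation; "force": force on the tool from outside, world axes, zero at the start; "torque": the same for the moment, N m; "width": finger opening in m.
Only numpy, scipy, OpenCV 4.12 (cv2) and the standard library are available. Lean on these libraries where they do the work, as an engineer would, in place of code of your own. Each camera call takes 0.05 s, during which the arm holds its last target. There are 200 camera calls.

## Working session

There is one attempt and no reset: what is moved stays moved. The work goes in short steps, Python scripts to look and compute and a shell command to move; the robot and the scene stay as the last step left them, time stands still between calls to the robot, and variables do not carry over. Pictures are saved under pics/ and viewed, about 8 in all and at most 12, crops included, and the job is handed in when it is done.

```bash
mkdir -p pics
cat > h.py <<'E'
import numpy as np, cv2, json
from rig import get_state, eyes, ctrl
from scipy.spatial.transform import Rotation as R
def cam(n):
    i=eyes.camera_info(n); p,d=eyes.read_camera(n); return i,p,d
def att(i):
    a=np.array(i["attitude"],float)
    return a if a.shape==(3,3) else R.from_euler('xyz',a,degrees=True).as_matrix()
def cloud(i,d):
    h,w=d.shape; v,u=np.mgrid[0:h,0:w]
    n=cv2.undistortPoints(np.stack([u.ravel(),v.ravel()],1).astype(np.float64)[:,None],np.array(i["mtx"]),np.array(i["distortion"],float))[:,0]
    z=d.ravel(); P=np.stack([n[:,0]*z,-n[:,1]*z,-z],1)@att(i).T+np.array(i["origin"])
    P[z==0]=np.nan
    return P.reshape(h,w,3)
E
python3 - <<'E'
from h import *
print(get_state()); 
for n in("top","scene"):
    i,p,d=cam(n); print(i); np.savez(n+"0.npz",p=p,d=d,P=cloud(i,d))
    cv2.imwrite(f"pics/{n}0.png",p[...,::-1])
    P=cloud(i,d)
    for k in ("grip_a","grip_spare","tray","rest","mat","bottle","radio","mug"):
        for r in eyes.recognise(k,n):
            l=r["location"]; v,u=int(l[0]*384),int(l[1]*512); print(n,k,round(r["score"],2),u,v,P[v,u].round(3))
E
```

```text
{'time': 0.0, 'joint_pos': array([-69.6259506 ,  39.53319559, -11.14621351,  89.74474946,
         9.01191799,  51.70923433, -12.32217138]), 'joint_vel': array([-0.05702025,  0.06066735, -0.00711004,  0.05325862,  0.0390504 ,
       -0.07214165, -0.03891956]), 'joint_torque': array([-3.87977043e-04, -5.39613461e+01, -1.26693875e+00, -1.58542210e+01,
        9.02574073e-03,  9.36293683e-03, -9.97355073e-06]), 'position': array([0.19750413, 0.59232387, 0.24748506]), 'tcp_rot': array([-1.79894888e+02,  6.19730712e-03,  1.61570150e+02]), 'force': array([ 0.56534938,  0.01759427, -0.18575493]), 'torque': array([0.01765093, 0.09212586, 0.00946867]), 'width': 0.08555139142431432}
{'mtx': array([[381.98832929,   0.        , 256.24772996],
       [  0.        , 381.98832929, 195.07767477],
       [  0.        ,   0.        ,   1.        ]]), 'distortion': array([-0.1129267,  0.       ,  0.       ,  0.       ,  0.       ]), 'origin': array([ 0.49109431, -0.00745012,  0.97464775]), 'attitude': array([  3.90259718,   1.28066428, -88.40052236])}
top grip_a 0.96 306 259 [ 0.409 -0.102  0.111]
top 
[... 1297 characters left out ...]
8]
scene grip_a 0.61 282 204 [0.614 0.005 0.109]
scene grip_a 0.59 306 180 [0.589 0.083 0.105]
scene grip_a 0.57 183 167 [ 0.42  -0.121  0.099]
scene grip_a 0.24 274 238 [ 0.631 -0.019  0.014]
scene grip_spare 0.76 121 234 [ 0.479 -0.296  0.059]
scene grip_spare 0.51 307 184 [0.591 0.086 0.091]
scene tray 0.65 349 147 [0.51  0.288 0.003]
scene tray 0.25 279 210 [ 0.614 -0.     0.09 ]
scene rest 0.73 271 235 [ 0.622 -0.021  0.013]
scene rest 0.23 385 206 [0.711 0.206 0.067]
scene rest 0.2 307 183 [0.591 0.086 0.093]
scene mat 0.91 138 240 [ 0.481 -0.271  0.01 ]
scene bottle 0.65 386 204 [0.71 0.21 0.07]
scene radio 0.98 187 343 [ 0.734 -0.276  0.033]
scene mug 0.61 323 267 [0.738 0.033 0.007]
```

View pics/top0.png

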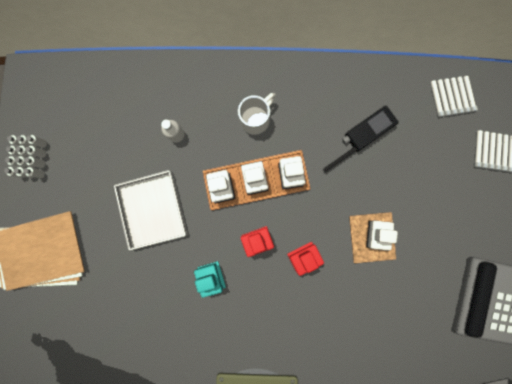

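View pics/scene0.png

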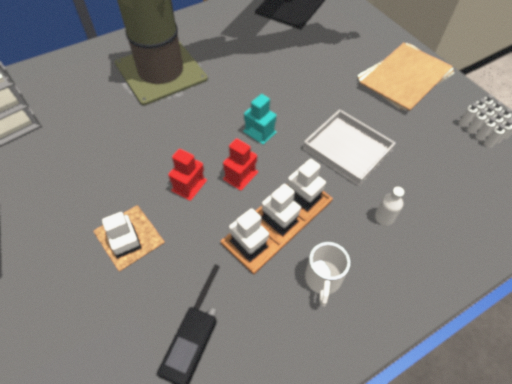

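The top view shows the rest with three white stamps at px (218,186), (254,177) and (292,171). The spare is on the cork mat at (381,236) and the tray is at (150,211). The look-alikes are red at (258,242) and (306,259) and turquoise at (208,280), all off the rest and wrongly coloured, so I leave them. Next I measure and crop to confirm.

```bash
cat >> h.py <<'E'
def rect(pts):
    (c,s,a)=cv2.minAreaRect((pts*1000).astype(np.float32))
    return np.round(np.array(c)/1000,4),np.round(s,1),round(a,1)
E
python3 - <<'E'
from h import *
for n in("top","scene"):
    f=np.load(n+"0.npz"); P,p=f["P"],f["p"]
    print(n)
    for k,(x,y) in dict(s1=(.567,.1),s2=(.594,.02),s3=(.605,-.066),spare=(.47,-.275)).items():
        m=(np.hypot(P[...,0]-x,P[...,1]-y)<.06)
        z=P[...,2][m]; zt=np.nanpercentile(z[z>.05],97)
        mm=m&(P[...,2]>zt-.006)
        Q=P[mm]; print(k,zt.round(4),np.median(Q[:,2]).round(4),mm.sum(),Q.mean(0).round(4),rect(Q[:,:2]))
        if k!="spare": pass
    hsv=cv2.cvtColor(p,cv2.COLOR_RGB2HSV)
    o=(hsv[...,0]<20)&(hsv[...,1]>120)
    m=o&(hsv[...,0]>3)&(np.hypot(P[...,0]-.585,P[...,1]-.015)<.18)&(P[...,2]<.03)&(P[...,0]>.5)
    print("rest",rect(P[m][:,:2]))
    m=o&(np.hypot(P[...,0]-.46,P[...,1]+.265)<.1)&(P[...,2]<.03); print("mat",rect(P[m][:,:2]))
    m=(np.hypot(P[...,0]-.51,P[...,1]-.288)<.13)&(P[...,2]>.022)&(P[...,2]<.04); print("tray rim",rect(P[m][:,:2]))
    m=(np.hypot(P[...,0]-.51,P[...,1]-.288)<.03); print("tray floor",np.nanmedian(P[m][:,2]))
p=np.load("top0.npz")["p"]; cv2.imwrite("pics/c1.png",cv2.resize(p[140:290,190:410,::-1],None,fx=3.5,fy=3.5,interpolation=cv2.INTER_CUBIC))
E
```

```text
top
s1 0.1238 0.1215 232 [0.5716 0.1026 0.1215] (array([0.5721, 0.1029]), array([29.8, 41. ]), 14.9)
s2 0.1204 0.1183 236 [0.5945 0.0203 0.1181] (array([0.5949, 0.0203]), array([29.7, 41.7]), 13.1)
s3 0.1219 0.1198 235 [ 0.6102 -0.0691  0.1198] (array([ 0.6105, -0.0694]), array([29.8, 41.5]), 11.2)
spare 0.0976 0.0949 215 [ 0.4647 -0.2917  0.0951] (array([ 0.4649, -0.2922]), array([40. , 30.1]), 88.2)
rest (array([0.5959, 0.018 ]), array([104.6, 256. ]), 13.5)
mat (array([ 0.4566, -0.2815]), array([110.4, 101.2]), 5.9)
tray rim (array([0.5107, 0.285 ]), array([169.6, 150.4]), 16.8)
tray floor 0.004125882343683496
scene
s1 0.1216 0.1198 235 [0.5755 0.0993 0.1197] (array([0.5743, 0.1001]), array([29.6, 41.5]), 13.9)
s2 0.1188 0.1172 254 [0.5984 0.0171 0.117 ] (array([0.5971, 0.018 ]), array([29.8, 42.7]), 15.6)
s3 0.12 0.1187 287 [ 0.6141 -0.073   0.1185] (array([ 0.6134, -0.0724]), array([29.5, 40.7]), 11.4)
spare 0.0959 0.094 276 [ 0.4666 -0.2961  0.0938] (array([ 0.4656, -0.2962]), array([40.8, 30. ]), 85.8)
rest (array([0.5977, 0.0141]), array([101.9, 256.2]), 13.5)
mat (array([ 0.4709, -0.2933]), array([103.5,  95. ]), 86.5)
tray rim (array([0.5113, 0.282 ]), array([171.3, 155.3]), 16.6)
tray floor 0.0020336013868732516
```

View pics/c1.png

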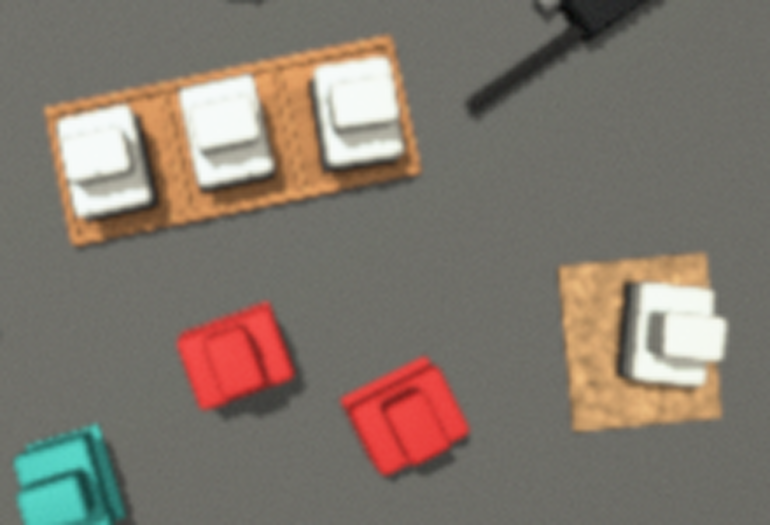

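The enlarged crop confirms three white stamps in the rest (bays 1 to 3 left to right) and the white spare on the cork. The red and turquoise ones stay untouched. I'll start by pressing the stamp in bay 1.

```bash
cat >> h.py <<'E'
def plan(t,yaw,n):
    """print per-row tool-frame shifts (cm) and turns (deg) from the measured pose to target, straight line"""
    s=get_state(); p=np.array(s["position"]); r=R.from_euler('xyz',s["tcp_rot"],degrees=True)
    g=R.from_euler('xyz',[180,0,yaw],degrees=True); rv=(r.inv()*g).as_rotvec(degrees=True)/n
    st=(np.array(t)-p)/n*100; print("rot/row",rv.round(2))
    for k in range(n):
        print(np.round(r.inv().apply(st),2).tolist()); r=r*R.from_rotvec(rv,degrees=True)
E
python3 -c "
from h import *
plan([.573,.101,.2],104,14)"
```

```text
rot/row [ 0.   -0.    4.11]
[-3.65, -2.49, 0.34]
[-3.82, -2.22, 0.34]
[-3.97, -1.94, 0.35]
[-4.1, -1.65, 0.35]
[-4.21, -1.35, 0.35]
[-4.29, -1.04, 0.35]
[-4.36, -0.73, 0.35]
[-4.4, -0.42, 0.35]
[-4.42, -0.1, 0.35]
[-4.41, 0.21, 0.35]
[-4.39, 0.53, 0.35]
[-4.34, 0.84, 0.35]
[-4.27, 1.15, 0.35]
[-4.17, 1.46, 0.35]
```

```bash
python3 -m inch '{"travel":[[-3.65,-2.49,0.3],[-3.82,-2.22,0.3],[-3.97,-1.94,0.3],[-4.1,-1.65,0.3],[-4.21,-1.35,0.3],[-4.29,-1.04,0.3],[-4.36,-0.73,0.3],[-4.4,-0.42,0.3]],"rotation":[[0,0,4.11],[0,0,4.11],[0,0,4.11],[0,0,4.11],[0,0,4.11],[0,0,4.11],[0,0,4.11],[0,0,4.11]],"grip":[0,0,0,0,0,0,0,0]}' 40
python3 -m inch '{"travel":[[-4.42,-0.1,0.3],[-4.41,0.21,0.3],[-4.39,0.53,0.3],[-4.34,0.84,0.3],[-4.27,1.15,0.3],[-4.17,1.46,0.3],[0,0,0],[0,0,0]],"rotation":[[0,0,4.11],[0,0,4.11],[0,0,4.11],[0,0,4.11],[0,0,4.11],[0,0,4.11],[0,0,0],[0,0,0]],"grip":[0,0,0,0,0,0,0,0]}'
python3 - <<'E'
from h import *
s=get_state(); print(s["time"],s["position"],s["tcp_rot"],s["force"],s["width"])
plan([.573,.101,.148],104,4)
i,p,d=cam("wrist"); P=cloud(i,d); print(i["origin"]); np.savez("w0.npz",p=p,d=d,P=P); cv2.imwrite("pics/w0.png",p[...,::-1])
for k,(x,y) in dict(s1=(.573,.101),s2=(.596,.019),s3=(.612,-.071)).items():
    m=(np.hypot(P[...,0]-x,P[...,1]-y)<.05)&(P[...,2]>.105)&(P[...,2]<.14)
    if m.sum()>20: print(k,np.median(P[m][:,2]),m.sum(),rect(P[m][:,:2]))
E
```

```text
time: 1.9
position: [0.4129, 0.3109, 0.2244]
tcp_rot: [180.0, -0.0, 128.6]
force: [0.8, 0.2, 0.6]
width: -0.0001
time: 2.9
position: [0.5725, 0.1018, 0.2062]
tcp_rot: [-180.0, -0.1, 104.1]
force: [-0.3, 0.9, -0.2]
width: 0.0001
2.9 [0.57248471 0.1017851  0.20618094] [-1.79977147e+02 -6.00040079e-02  1.04069630e+02] [-0.34156361  0.88753383 -0.17997035] 8.145776416613708e-05
rot/row [-0.01 -0.01  0.02]
[-0.02, 0.01, 1.45]
[-0.02, 0.01, 1.45]
[-0.02, 0.01, 1.45]
[-0.02, 0.01, 1.45]
[0.55511512 0.17433465 0.33147951]
s1 0.12126682572031858 1699 (array([0.5729, 0.103 ]), array([29.7, 41.4]), 14.5)
s2 0.11854595177163785 56 (array([0.5975, 0.0039]), array([6.8, 8.9]), 13.8)
```

View pics/w0.png

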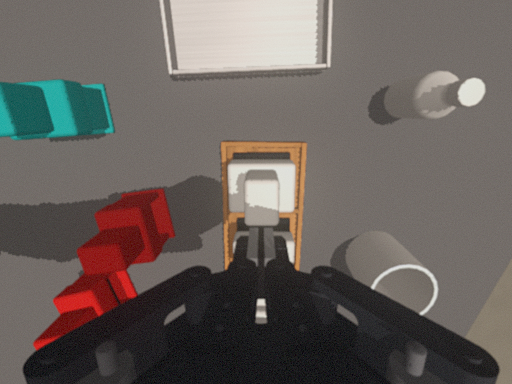

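The wrist view shows the closed fingers centred over the bay 1 stamp at (262,200). I press it down in small steps.

```bash
python3 -m inch '{"travel":[[-0.06,0.02,2],[0,0,2],[0,0,2],[0,0,0.4],[0,0,0.4],[0,0,0.2],[0,0,0]],"rotation":[[0,0,0],[0,0,0],[0,0,0],[0,0,0],[0,0,0],[0,0,0],[0,0,0]],"grip":[0,0,0,0,0,0,0]}'
python3 -m inch '{"travel":[[0,0,0.2],[0,0,0.2],[0,0,0.1],[0,0,0]],"rotation":[[0,0,0],[0,0,0],[0,0,0],[0,0,0]],"grip":[0,0,0,0]}'
```

```text
time: 3.82
position: [0.5734, 0.1011, 0.1369]
tcp_rot: [179.9, -0.0, 104.1]
force: [-2.0, 1.3, 3.0]
width: 0.0002
time: 4.32
position: [0.5734, 0.1005, 0.1312]
tcp_rot: [180.0, -0.0, 104.0]
force: [-0.0, 2.1, 3.4]
width: -0.0007
```

```bash
python3 -m inch '{"travel":[[0,0,0.15],[0,0,0.15],[0,0,0.1],[0,0,0]],"rotation":[[0,0,0],[0,0,0],[0,0,0],[0,0,0]],"grip":[0,0,0,0]}'
python3 -m inch '{"travel":[[0,0,0.1],[0,0,0.1],[0,0,0]],"rotation":[[0,0,0],[0,0,0],[0,0,0]],"grip":[0,0,0]}'
```

```text
time: 4.82
position: [0.5735, 0.1015, 0.1299]
tcp_rot: [179.9, -0.1, 104.0]
force: [-6.1, 2.5, 23.9]
width: -0.0
time: 5.2
position: [0.5737, 0.1015, 0.1297]
tcp_rot: [179.8, -0.1, 104.0]
force: [-8.7, 1.5, 38.9]
width: 0.0
```

Bay 1 stops dead at TCP z 0.130, about 10 mm down, with 39 N on it. That's the one that sticks. Now bay 2.

```bash
python3 -m inch '{"travel":[[0,0,-2],[0,0,-2],[0,0,0]],"rotation":[[0,0,0],[0,0,0],[0,0,0]],"grip":[0,0,0]}'
python3 -c "
from h import *
plan([.596,.019,.141],104,1)
plan([.612,-.071,.141],102,1)"
```

```text
time: 5.58
position: [0.5742, 0.0999, 0.1661]
tcp_rot: [179.8, 0.0, 104.0]
force: [-0.0, -0.3, -1.2]
width: -0.0002
rot/row [ 0.15  0.05 -0.02]
[-8.38, 0.15, 2.52]
rot/row [0.15 0.04 1.98]
[-17.5, -0.47, 2.53]
```

```bash
python3 -m inch '{"travel":[[-2.8,0.05,0],[-2.8,0.05,0],[-2.78,0.05,0],[0,0,1.5],[0,0,1],[0,0,0.4],[0,0,0.4],[0,0,0]],"rotation":[[0,0,0],[0,0,0],[0,0,0],[0,0,0],[0,0,0],[0,0,0],[0,0,0],[0,0,0]],"grip":[0,0,0,0,0,0,0,0]}'
python3 -m inch '{"travel":[[0,0,0.2],[0,0,0.2],[0,0,0.2],[0,0,0]],"rotation":[[0,0,0],[0,0,0],[0,0,0],[0,0,0]],"grip":[0,0,0,0]}'
```

```text
time: 6.58
position: [0.5949, 0.0203, 0.1321]
tcp_rot: [180.0, -0.0, 104.1]
force: [0.8, 0.3, 0.2]
width: 0.0004
time: 7.08
position: [0.5955, 0.0198, 0.1263]
tcp_rot: [179.9, -0.0, 104.0]
force: [1.7, 1.3, 2.3]
width: 0.0001
```

```bash
python3 -m inch '{"travel":[[0,0,0.2],[0,0,0.2],[0,0,0.2],[0,0,0.2],[0,0,0.2],[0,0,0]],"rotation":[[0,0,0],[0,0,0],[0,0,0],[0,0,0],[0,0,0],[0,0,0]],"grip":[0,0,0,0,0,0]}'
python3 -m inch '{"travel":[[0,0,0.2],[0,0,0.2],[0,0,0]],"rotation":[[0,0,0],[0,0,0],[0,0,0]],"grip":[0,0,0]}'
```

```text
time: 7.82
position: [0.5949, 0.0195, 0.116]
tcp_rot: [-180.0, -0.0, 104.0]
force: [1.2, 1.8, 2.4]
width: -0.0001
time: 8.2
position: [0.5957, 0.0198, 0.1149]
tcp_rot: [179.9, 0.0, 104.0]
force: [-3.0, 1.5, 22.0]
width: 0.0001
```

```bash
python3 -m inch '{"travel":[[0,0,0.2],[0,0,0],[0,0,-2],[0,0,-2],[0,0,-1.5],[0,0,0]],"rotation":[[0,0,0],[0,0,0],[0,0,0],[0,0,0],[0,0,0],[0,0,0]],"grip":[0,0,0,0,0,0]}'
python3 -c "
from h import *
print(get_state()['position'])
plan([.612,-.071,.132],101.5,3)"
```

```text
time: 8.95
position: [0.595, 0.0192, 0.1658]
tcp_rot: [180.0, 0.0, 104.0]
force: [0.7, -0.3, -0.4]
width: 0.0
[0.59504488 0.01916407 0.16577474]
rot/row [0.01 0.01 0.83]
[-3.05, -0.18, 1.13]
[-3.05, -0.13, 1.13]
[-3.06, -0.09, 1.13]
```

```bash
python3 -m inch '{"travel":[[-3.05,-0.18,0],[-3.05,-0.13,0],[-3.06,-0.09,0],[0,0,1.5],[0,0,1.5],[0,0,0.4],[0,0,0]],"rotation":[[0,0,0.8],[0,0,0.8],[0,0,0.8],[0,0,0],[0,0,0],[0,0,0],[0,0,0]],"grip":[0,0,0,0,0,0,0]}'
python3 -m inch '{"travel":[[0,0,0.2],[0,0,0.2],[0,0,0.2],[0,0,0]],"rotation":[[0,0,0],[0,0,0],[0,0,0],[0,0,0]],"grip":[0,0,0,0]}'
python3 -m inch '{"travel":[[0,0,0.2],[0,0,0.2],[0,0,0.2],[0,0,0.2],[0,0,0]],"rotation":[[0,0,0],[0,0,0],[0,0,0],[0,0,0],[0,0,0]],"grip":[0,0,0,0,0]}'
```

```text
time: 9.82
position: [0.6115, -0.0692, 0.1306]
tcp_rot: [-179.9, -0.1, 101.7]
force: [0.0, -1.2, 0.4]
width: -0.0002
time: 10.32
position: [0.6122, -0.0701, 0.1254]
tcp_rot: [180.0, -0.0, 101.6]
force: [-0.7, 0.9, 3.6]
width: -0.0002
time: 10.95
position: [0.6122, -0.0706, 0.117]
tcp_rot: [180.0, 0.0, 101.6]
force: [0.1, 1.6, 2.5]
width: -0.0003
```

```bash
python3 -m inch '{"travel":[[0,0,0.2],[0,0,0.2],[0,0,0.2],[0,0,0]],"rotation":[[0,0,0],[0,0,0],[0,0,0],[0,0,0]],"grip":[0,0,0,0]}'
python3 -m inch '{"travel":[[0,0,-2.5],[0,0,-2.5],[0,0,-2.5],[0,0,-2],[0,0,0]],"rotation":[[0,0,0],[0,0,0],[0,0,0],[0,0,0],[0,0,0]],"grip":[0,0,0,0,0]}'
python3 -c "
from h import *
print(get_state()['position'],get_state()['time'])
plan([.573,.102,.2],104.3,5)"
```

```text
time: 11.45
position: [0.6125, -0.0698, 0.1149]
tcp_rot: [179.9, -0.0, 101.6]
force: [-7.3, 3.8, 28.9]
width: -0.0003
time: 12.08
position: [0.6126, -0.0715, 0.2071]
tcp_rot: [179.9, 0.1, 101.6]
force: [-0.2, -0.1, 0.0]
width: -0.0005
[ 0.61256243 -0.07148724  0.20711695] 12.075
rot/row [ 0.02  0.02 -0.55]
[3.56, -0.08, 0.14]
[3.56, -0.05, 0.14]
[3.56, -0.01, 0.14]
[3.56, 0.02, 0.14]
[3.56, 0.06, 0.14]
```

Bays 2 and 3 shut at z 0.115, so the sticking stamp is in bay 1. I return to it with the jaws open and re-measure.

```bash
python3 -m inch '{"travel":[[3.56,-0.08,0.14],[3.56,-0.05,0.14],[3.56,-0.01,0.14],[3.56,0.02,0.14],[3.56,0.06,0.14],[0,0,0],[0,0,0]],"rotation":[[0,0,-0.55],[0,0,-0.55],[0,0,-0.55],[0,0,-0.55],[0,0,-0.55],[0,0,0],[0,0,0]],"grip":[6.5,6.5,6.5,6.5,6.5,6.5,6.5]}' 40
python3 - <<'E'
from h import *
s=get_state(); print(s["position"],s["width"])
i,p,d=cam("wrist"); P=cloud(i,d); np.savez("w1.npz",p=p,d=d,P=P)
for k,(x,y,z) in dict(s1=(.573,.101,.11),s2=(.596,.019,.097)).items():
    m=(np.hypot(P[...,0]-x,P[...,1]-y)<.045)&(abs(P[...,2]-z)<.009)
    if m.sum()>20: print(k,np.median(P[m][:,2]),m.sum(),rect(P[m][:,:2]))
m=(np.hypot(P[...,0]-.511,P[...,1]-.2835)<.13)&(P[...,2]>.022)&(P[...,2]<.04);print("tray",rect(P[m][:,:2]))
plan([.573,.102,.093],104.3,4)
E
```

```text
time: 12.95
position: [0.5719, 0.1015, 0.1983]
tcp_rot: [-179.9, 0.1, 104.3]
force: [-0.1, 0.1, 0.2]
width: 0.0649
[0.57191011 0.10154697 0.19831493] 0.06494546504299245
s1 0.1122191374946743 1670 (array([0.5731, 0.1029]), array([29.8, 41.7]), 15.0)
s2 0.09709047607604596 1171 (array([0.5963, 0.0207]), array([29.9, 41.5]), 13.8)
tray (array([0.5234, 0.2419]), array([170.4,  65. ]), 15.8)
rot/row [-0.02  0.02 -0.01]
[0.02, 0.03, 2.64]
[0.02, 0.03, 2.64]
[0.02, 0.03, 2.64]
[0.02, 0.03, 2.64]
```

```bash
python3 -m inch '{"travel":[[0.05,0.05,2.7],[0.02,0.05,2.7],[0,0,2.7],[0,0,2.4],[0,0,0],[0,0,0],[0,0,0],[0,0,0]],"rotation":[[0,0,-0.4],[0,0,0],[0,0,0],[0,0,0],[0,0,0],[0,0,0],[0,0,0],[0,0,0]],"grip":[6.5,6.5,6.5,6.5,6.5,2,2,2]}' 40
python3 -m inch '{"travel":[[0,0,0],[0,0,-1],[0,0,-2.5],[0,0,-3],[0,0,0]],"rotation":[[0,0,0],[0,0,0],[0,0,0],[0,0,0],[0,0,0]],"grip":[2,2,2,2,2]}'
python3 - <<'E'
from h import *
s=get_state(); print(s["position"],s["width"],s["force"])
plan([.511,.2835,.16],106.5,6)
E
```

```text
time: 14.0
position: [0.5738, 0.1037, 0.0953]
tcp_rot: [179.9, 0.0, 104.8]
force: [-0.8, -1.4, 3.9]
width: 0.0296
time: 14.62
position: [0.5745, 0.1044, 0.1615]
tcp_rot: [179.7, -0.0, 104.8]
force: [-0.4, -0.4, -2.2]
width: 0.0293
[0.57454451 0.10442813 0.16145906] 0.029281447365037412 [-0.36740658 -0.44068533 -2.23545338]
rot/row [ 0.05 -0.   -0.29]
[3.16, -0.26, 0.02]
[3.16, -0.25, 0.02]
[3.16, -0.23, 0.02]
[3.16, -0.22, 0.02]
[3.16, -0.2, 0.02]
[3.16, -0.18, 0.02]
```

```bash
python3 -m inch '{"travel":[[3.16,-0.26,0],[3.16,-0.25,0],[3.16,-0.23,0],[3.16,-0.22,0],[3.16,-0.2,0],[3.16,-0.18,0],[0,0,0],[0,0,0]],"rotation":[[0,0,-0.29],[0,0,-0.29],[0,0,-0.29],[0,0,-0.29],[0,0,-0.29],[0,0,-0.29],[0,0,0],[0,0,0]],"grip":[2,2,2,2,2,2,2,2]}'
python3 -m inch '{"travel":[[0,0,2],[0,0,2],[0,0,1.6],[0,0,0.8],[0,0,0.3],[0,0,0]],"rotation":[[0,0,0],[0,0,0],[0,0,0],[0,0,0],[0,0,0],[0,0,0]],"grip":[2,2,2,2,2,2]}'
```

```text
time: 15.62
position: [0.5092, 0.2819, 0.1585]
tcp_rot: [-179.9, 0.1, 106.5]
force: [-0.6, -0.4, -2.0]
width: 0.0294
time: 16.38
position: [0.5097, 0.2831, 0.0925]
tcp_rot: [180.0, -0.0, 106.5]
force: [0.2, -0.3, -1.9]
width: 0.0291
```

```bash
python3 -m inch '{"travel":[[0,0,0.1],[0,0,0.1],[0,0,0]],"rotation":[[0,0,0],[0,0,0],[0,0,0]],"grip":[2,2,2]}'
python3 -m inch '{"travel":[[0,0,0.1],[0,0,0]],"rotation":[[0,0,0],[0,0,0]],"grip":[2,2]}'
```

```text
time: 16.75
position: [0.5098, 0.2834, 0.0913]
tcp_rot: [179.9, -0.0, 106.5]
force: [-1.7, -0.3, 4.6]
width: 0.0295
time: 17.0
position: [0.5098, 0.2833, 0.0912]
tcp_rot: [179.9, -0.0, 106.5]
force: [-3.3, -0.8, 13.0]
width: 0.0297
```

```bash
python3 -m inch '{"travel":[[0,0,-0.15],[0,0,0],[0,0,0],[0,0,0],[0,0,-2.5],[0,0,-3.5],[0,0,-3.5],[0,0,-3]],"rotation":[[0,0,0],[0,0,0],[0,0,0],[0,0,0],[0,0,0],[0,0,0],[0,0,0],[0,0,0]],"grip":[2,6.5,6.5,6.5,6.5,6.5,6.5,6.5]}'
python3 - <<'E'
from h import *
s=get_state(); print(s["position"],s["width"],s["time"])
plan([.465,-.294,.215],87.5,15)
E
```

```text
time: 18.0
position: [0.5096, 0.2831, 0.217]
tcp_rot: [180.0, -0.0, 106.5]
force: [-0.0, -0.7, -0.2]
width: 0.0651
[0.50958558 0.2830811  0.21704055] 0.06510555996371523 18.0
rot/row [ 0.   -0.    1.27]
[-3.6, -1.38, 0.01]
[-3.63, -1.3, 0.01]
[-3.66, -1.22, 0.01]
[-3.69, -1.14, 0.01]
[-3.71, -1.05, 0.01]
[-3.73, -0.97, 0.01]
[-3.75, -0.89, 0.01]
[-3.77, -0.81, 0.01]
[-3.79, -0.72, 0.01]
[-3.81, -0.64, 0.01]
[-3.82, -0.55, 0.01]
[-3.83, -0.47, 0.01]
[-3.84, -0.38, 0.01]
[-3.85, -0.3, 0.01]
[-3.85, -0.21, 0.01]
```

```bash
python3 -m inch '{"travel":[[-3.6,-1.38,0],[-3.63,-1.3,0],[-3.66,-1.22,0],[-3.69,-1.14,0],[-3.71,-1.05,0],[-3.73,-0.97,0],[-3.75,-0.89,0],[-3.77,-0.81,0]],"rotation":[[0,0,1.27],[0,0,1.27],[0,0,1.27],[0,0,1.27],[0,0,1.27],[0,0,1.27],[0,0,1.27],[0,0,1.27]],"grip":[6.5,6.5,6.5,6.5,6.5,6.5,6.5,6.5]}'
python3 -m inch '{"travel":[[-3.79,-0.72,0],[-3.81,-0.64,0],[-3.82,-0.55,0],[-3.83,-0.47,0],[-3.84,-0.38,0],[-3.85,-0.3,0],[-3.85,-0.21,0],[0,0,0]],"rotation":[[0,0,1.27],[0,0,1.27],[0,0,1.27],[0,0,1.27],[0,0,1.27],[0,0,1.27],[0,0,1.27],[0,0,0]],"grip":[6.5,6.5,6.5,6.5,6.5,6.5,6.5,6.5]}'
python3 - <<'E'
from h import *
s=get_state(); print(s["position"],s["tcp_rot"])
i,p,d=cam("wrist"); P=cloud(i,d)
m=(np.hypot(P[...,0]-.465,P[...,1]+.294)<.045)&(abs(P[...,2]-.096)<.01); print(np.median(P[m][:,2]),m.sum(),rect(P[m][:,:2]))
i,p,d=cam("top"); P=cloud(i,d); cv2.imwrite("pics/t1.png",cv2.resize(p[90:290,90:420,::-1],None,fx=2.4,fy=2.4))
for k,(x,y,z) in dict(tray=(.51,.283,.108),s2=(.596,.019,.097),s3=(.612,-.071,.097)).items():
    m=(np.hypot(P[...,0]-x,P[...,1]-y)<.045)&(abs(P[...,2]-z)<.01)
    if m.sum()>20: print(k,np.median(P[m][:,2]),m.sum(),rect(P[m][:,:2]))
hsv=cv2.cvtColor(p,cv2.COLOR_RGB2HSV)
m=(hsv[...,0]<20)&(hsv[...,0]>3)&(hsv[...,1]>120)&(np.hypot(P[...,0]-.585,P[...,1]-.015)<.18)&(P[...,2]<.03)&(P[...,0]>.5)
print("rest",rect(P[m][:,:2]))
E
```

```text
time: 19.0
position: [0.4854, -0.0258, 0.2157]
tcp_rot: [180.0, -0.0, 96.3]
force: [-0.9, -0.0, -0.7]
width: 0.0648
time: 20.0
position: [0.4635, -0.298, 0.2157]
tcp_rot: [-180.0, 0.2, 87.1]
force: [0.6, -0.7, 0.5]
width: 0.0649
[ 0.46352844 -0.29800767  0.21568354] [-1.79999407e+02  1.52655389e-01  8.70988607e+01]
0.0952263906021299 1269 (array([ 0.4653, -0.2944]), array([42.2, 29.4]), 86.6)
tray 0.10835180733446115 241 (array([0.51  , 0.2831]), array([30.1, 43.7]), 15.9)
s2 0.09735374480508663 231 (array([0.5946, 0.0203]), array([30. , 41.9]), 13.4)
s3 0.09683408160474533 236 (array([ 0.6105, -0.0696]), array([30.4, 41.8]), 10.3)
rest (array([0.5962, 0.0178]), array([104.7, 256.2]), 13.6)
```

View pics/t1.png

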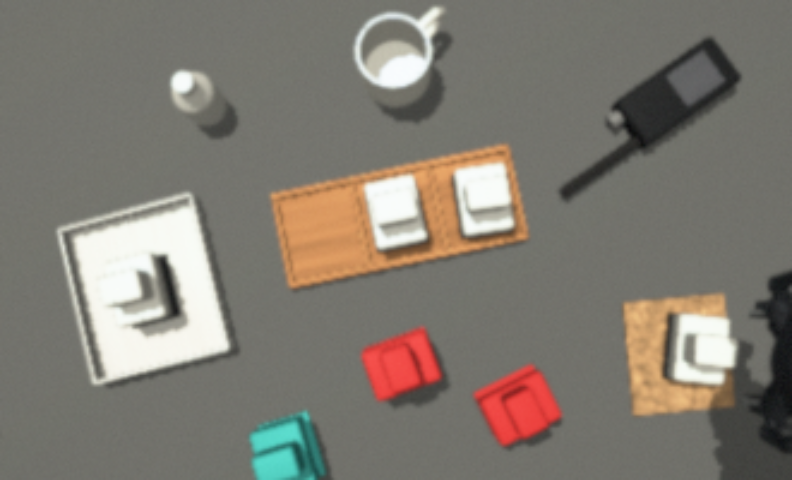

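The picture (crop of the top view) shows the sticking stamp upright in the tray at (135,290) and bay 1 empty at (325,235). Two shut stamps stand in the rest and the spare is at (705,350). Now I grasp the spare.

```bash
python3 -c "
from h import *
plan([.465,-.2945,.0775],86.6,5)"
```

```text
rot/row [-0.   -0.01  0.17]
[-0.02, 0.01, 2.76]
[-0.02, 0.01, 2.76]
[-0.02, 0.01, 2.76]
[-0.02, 0.01, 2.76]
[-0.02, 0.01, 2.76]
```

```bash
python3 -m inch '{"travel":[[-0.05,0.03,2.8],[-0.05,0.03,2.8],[0,0,2.8],[0,0,2.8],[0,0,2.6],[0,0,0],[0,0,0],[0,0,0]],"rotation":[[0,0,0.4],[0,0,0.4],[0,0,0],[0,0,0],[0,0,0],[0,0,0],[0,0,0],[0,0,0]],"grip":[6.5,6.5,6.5,6.5,6.5,6.5,2,2]}' 40
python3 -m inch '{"travel":[[0,0,0],[0,0,0],[0,0,-1],[0,0,-3],[0,0,-4],[0,0,-4],[0,0,0]],"rotation":[[0,0,0],[0,0,0],[0,0,0],[0,0,0],[0,0,0],[0,0,0],[0,0,0]],"grip":[2,2,2,2,2,2,2]}'
python3 - <<'E'
from h import *
s=get_state(); print(s["position"],s["tcp_rot"],s["width"],s["force"])
plan([.577,.098,.2],103.5,10)
E
```

```text
time: 21.1
position: [0.466, -0.2949, 0.0789]
tcp_rot: [179.9, 0.0, 86.7]
force: [0.6, 1.0, -1.2]
width: 0.0295
time: 21.98
position: [0.4669, -0.2962, 0.2011]
tcp_rot: [179.6, 0.2, 86.6]
force: [0.0, -0.7, -1.2]
width: 0.0293
[ 0.46692577 -0.29617752  0.20105064] [1.79643330e+02 1.77055771e-01 8.66314549e+01] 0.02929080350477925 [ 0.02167673 -0.74010134 -1.17736475]
rot/row [ 0.03  0.02 -1.69]
[4.0, 0.87, 0.0]
[3.97, 0.98, 0.0]
[3.94, 1.1, 0.01]
[3.91, 1.22, 0.01]
[3.87, 1.33, 0.01]
[3.83, 1.44, 0.01]
[3.79, 1.56, 0.01]
[3.74, 1.67, 0.01]
[3.69, 1.78, 0.01]
[3.63, 1.88, 0.01]
```

```bash
python3 -m inch '{"travel":[[4.0,0.87,0],[3.97,0.98,0],[3.94,1.1,0],[3.91,1.22,0],[3.87,1.33,0]],"rotation":[[0,0,-1.69],[0,0,-1.69],[0,0,-1.69],[0,0,-1.69],[0,0,-1.69]],"grip":[2,2,2,2,2]}'
python3 -m inch '{"travel":[[3.83,1.44,0],[3.79,1.56,0],[3.74,1.67,0],[3.69,1.78,0],[3.63,1.88,0],[0,0,0],[0,0,0]],"rotation":[[0,0,-1.69],[0,0,-1.69],[0,0,-1.69],[0,0,-1.69],[0,0,-1.69],[0,0,0],[0,0,0]],"grip":[2,2,2,2,2,2,2]}'
python3 - <<'E'
from h import *
s=get_state(); print(s["position"],s["tcp_rot"],s["width"],s["force"])
i,p,d=cam("wrist"); P=cloud(i,d); np.savez("w2.npz",p=p,P=P); cv2.imwrite("pics/w2.png",p[...,::-1])
i,p,d=cam("scene"); cv2.imwrite("pics/s2.png",cv2.resize(p[80:300,160:440,::-1],None,fx=2.6,fy=2.6))
plan([.577,.098,.1],103.5,3)
E
```

```text
time: 22.6
position: [0.5196, -0.0965, 0.1968]
tcp_rot: [-179.9, -0.0, 95.2]
force: [1.0, -0.6, -2.1]
width: 0.0292
time: 23.48
position: [0.5741, 0.0986, 0.1968]
tcp_rot: [-179.9, 0.0, 103.5]
force: [-0.8, -0.4, -1.8]
width: 0.0296
[0.57409516 0.09856958 0.19682371] [-1.79851093e+02  4.35129319e-02  1.03546565e+02] 0.029569137898323508 [-0.77028567 -0.36203077 -1.82990068]
rot/row [-0.04  0.02 -0.02]
[-0.0, 0.09, 3.24]
[-0.0, 0.09, 3.24]
[-0.01, 0.09, 3.24]
```

View pics/w2.png

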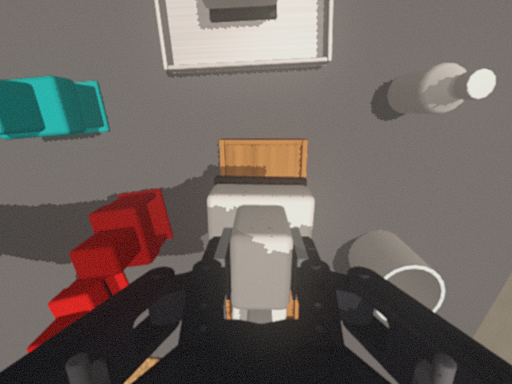

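The wrist view shows the spare held upright over bay 1, with the rest's end rim at row 141, columns 220 to 307. I get the bay centre from that end edge.

Run:
```python
from h import *
for f in ("w0","w1","w2"):
    g=np.load(f+".npz"); P,p=g["P"],g["p"]; hsv=cv2.cvtColor(p,cv2.COLOR_RGB2HSV)
    m=(hsv[...,0]<20)&(hsv[...,0]>3)&(hsv[...,1]>120)&(np.hypot(P[...,0]-.577,P[...,1]-.1)<.09)&(P[...,2]<.025)
    Q=P[m][:,:2]; a=np.radians(13.6); ux=np.array([np.cos(a),np.sin(a)]); uy=np.array([-ux[1],ux[0]])
    e=Q[Q@uy>np.percentile(Q@uy,99.5)-.03]
    x0,x1=np.percentile(e@ux,[.3,99.7]); y1=np.percentile(Q@uy,99.8)
    k=Q@uy>y1-.004; print(f,x1-x0,np.median(P[m][:,2]),((x0+x1)/2*ux+(y1-.045)*uy).round(4), rect(Q))
```

```text
w0 0.10108464294859532 0.014051282277693644 [0.5767 0.0985] (array([0.5806, 0.0819]), array([101.5, 124.3]), 13.6)
w1 0.1010198148804613 0.014205731263330357 [0.5767 0.0985] (array([0.5806, 0.0821]), array([101.5, 123.9]), 13.4)
w2 0.1007931218558401 0.007857114319017394 [0.5768 0.0986] (array([0.5715, 0.1202]), array([101.8,  45.4]), 13.5)
```

```bash
python3 -m inch '{"travel":[[0,0.2,2.5],[0,0.07,3],[0,0,3],[0,0,2],[0,0,0.6],[0,0,0]],"rotation":[[0,0,0],[0,0,0],[0,0,0],[0,0,0],[0,0,0],[0,0,0]],"grip":[2,2,2,2,2,2]}'
python3 -m inch '{"travel":[[0,0,0.2],[0,0,0.1],[0,0,0]],"rotation":[[0,0,0],[0,0,0],[0,0,0]],"grip":[2,2,2]}'
```

```text
time: 24.32
position: [0.5777, 0.0993, 0.0869]
tcp_rot: [-180.0, 0.0, 103.5]
force: [-0.8, -0.3, -1.5]
width: 0.0297
time: 24.7
position: [0.5778, 0.1001, 0.0841]
tcp_rot: [180.0, -0.0, 103.6]
force: [-0.2, 0.0, -1.7]
width: 0.0295
```

```bash
python3 -m inch '{"travel":[[0,0,0.1],[0,0,0.1],[0,0,0.1],[0,0,0]],"rotation":[[0,0,0],[0,0,0],[0,0,0],[0,0,0]],"grip":[2,2,2,2]}'
python3 -m inch '{"travel":[[0,0,0.1],[0,0,0]],"rotation":[[0,0,0],[0,0,0]],"grip":[2,2]}'
```

```text
time: 25.2
position: [0.5776, 0.1001, 0.081]
tcp_rot: [180.0, -0.0, 103.6]
force: [-0.9, 0.0, 2.6]
width: 0.0294
time: 25.45
position: [0.5776, 0.1001, 0.0809]
tcp_rot: [180.0, -0.0, 103.6]
force: [-2.9, -0.2, 10.0]
width: 0.0294
```

```bash
python3 -m inch '{"travel":[[0,0,-0.1],[0,0,0],[0,0,0],[0,0,0],[0,0,-2.5],[0,0,-3.5],[0,0,-4],[0,0,-4]],"rotation":[[0,0,0],[0,0,0],[0,0,0],[0,0,0],[0,0,0],[0,0,0],[0,0,0],[0,0,0]],"grip":[2,6.5,6.5,6.5,6.5,6.5,6.5,6.5]}'
python3 -c "
from h import *
plan([.42,.33,.26],125,7)"
```

```text
time: 26.45
position: [0.5775, 0.1, 0.2219]
tcp_rot: [-180.0, -0.0, 103.6]
force: [0.9, 0.3, -0.1]
width: 0.065
rot/row [-0.   -0.   -3.06]
[3.72, -1.42, -0.54]
[3.79, -1.22, -0.54]
[3.85, -1.01, -0.54]
[3.9, -0.8, -0.54]
[3.94, -0.6, -0.54]
[3.96, -0.38, -0.54]
[3.98, -0.17, -0.54]
```

```bash
python3 -m inch '{"travel":[[3.72,-1.42,-0.5],[3.79,-1.22,-0.5],[3.85,-1.01,-0.5],[3.9,-0.8,-0.5],[3.94,-0.6,-0.5],[3.96,-0.38,-0.5],[3.98,-0.17,-0.5],[0,0,0]],"rotation":[[0,0,-3],[0,0,-3],[0,0,-3],[0,0,-3],[0,0,-3],[0,0,-3],[0,0,-3],[0,0,0]],"grip":[6.5,6.5,6.5,6.5,6.5,6.5,6.5,6.5]}'
python3 - <<'E'
from h import *
i,p,d=cam("top"); P=cloud(i,d); cv2.imwrite("pics/t3.png",cv2.resize(p[60:300,90:420,::-1],None,fx=2.4,fy=2.4))
for k,(x,y,z) in dict(bay1=(.577,.099,.097),tray=(.51,.283,.108),s2=(.596,.019,.097),s3=(.612,-.071,.097)).items():
    m=(np.hypot(P[...,0]-x,P[...,1]-y)<.045)&(abs(P[...,2]-z)<.01)
    if m.sum()>20: print(k,np.median(P[m][:,2]),m.sum(),rect(P[m][:,:2]))
i,p,d=cam("scene"); cv2.imwrite("pics/s3.png",cv2.resize(p[80:360,100:430,::-1],None,fx=2.1,fy=2.1))
E
```

```text
time: 27.45
position: [0.4185, 0.3343, 0.2561]
tcp_rot: [179.9, -0.2, 125.0]
force: [1.5, -0.4, -0.3]
width: 0.065
bay1 0.09699881465542959 235 (array([0.5757, 0.1005]), array([30.3, 41.9]), 11.9)
tray 0.10826303316533342 244 (array([0.5098, 0.2834]), array([30.1, 45.3]), 16.2)
s2 0.09707021585075415 231 (array([0.5947, 0.0204]), array([29.9, 41.8]), 14.3)
s3 0.09670041912149774 235 (array([ 0.6109, -0.0695]), array([30.7, 41.6]), 10.4)
```

View pics/t3.png

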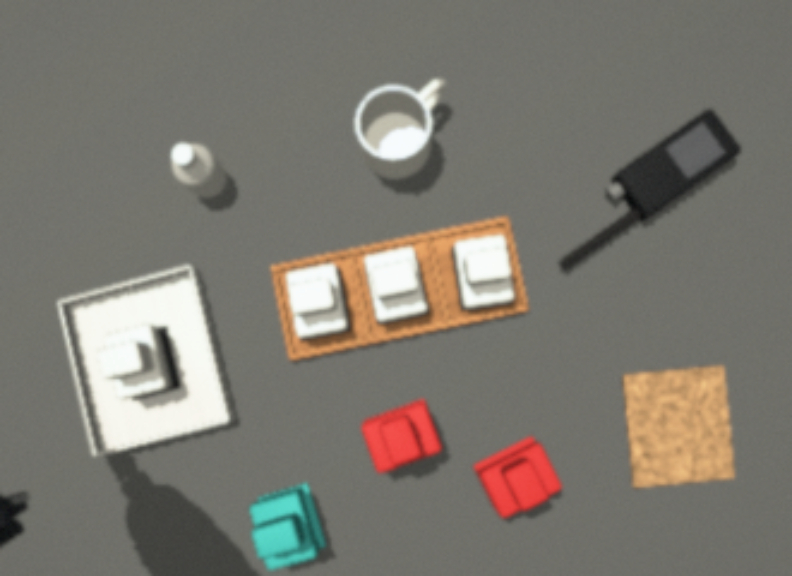

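View pics/s3.png

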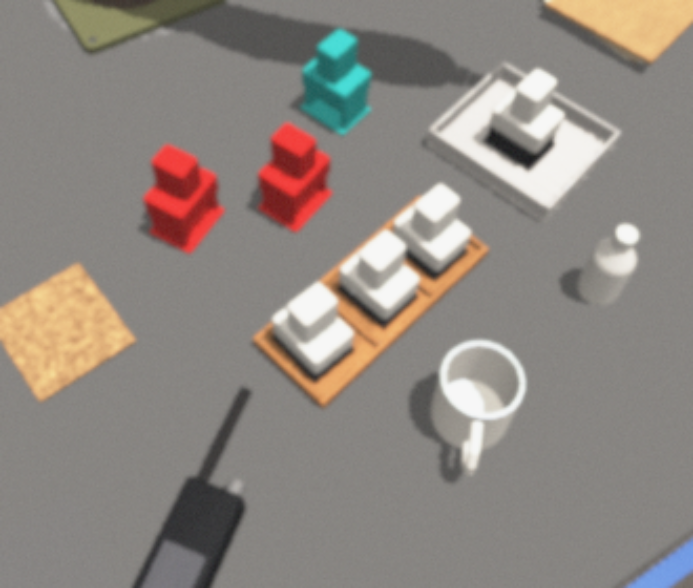

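Both views show the job done: three shut stamps stand level in the rest, at (315,300), (395,283) and (485,270) in the top crop. The sticking one is upright in the tray at (138,360), the mat is empty, and the bottle, mug and radio are where they were. I'm handing it in.

```bash
python3 -c "
from rig import ctrl
print(ctrl.finish_job())"
```

```text
the job is handed in; nothing more can be done
None
```

The job is done and handed in at about 27.5 s. I pressed all three handles first. Bay 1's stopped dead about 10 mm down with 39 N on it, while bays 2 and 3 shut fully. I then stood the bay 1 stamp in the repair tray and put the spare in bay 1.

**Last checks:**
- **Rest:** the top camera put all three grip tops at the same height, about 97 mm, so all are shut. The spare is about 1–2 mm from the bay centre and within about 2° of the rest's angle.
- **Tray:** the sticking stamp stands upright near the tray centre.
- **Bystanders:** the bottle, radio, mug and coloured look-alikes show no sign of having moved; I judged this by eye from the pictures.

No check failed. The two fixed cameras disagreed by 2–4 mm on positions, so I used the wrist camera for the bay centre.

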